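Put the shopping away into the pantry organisers

TASK

Put the loose shopping on the island away, each where its kind belongs: stand the tin in the grey bin with the other tin, set the lemon in the fruit bowl, and lay the red and the orange spice jar in the ribbed spice tray, each settled in a channel of its own with its lid pointing the same way as on the green jar already there. Set everything down, don't drop it, and don't shift the green jar, the tin already in the bin or the pepper mill.

Things in the scene. Friction and masses are not known exactly. Their poses are not given: they have to be found in the camera images.
- jar_red: Loose spice jar with red spice, lying on its side on the counter: a cylinder 42 mm in diameter, 100 mm long (glass, the last 22 mm a black lid of the same diameter), about 0.12 kg. Origin: on the axis at mid-length; x runs along the jar from glass base to lid. It rolls if nudged.
- jar_orange: Loose spice jar with orange spice, lying on its side on the counter: a cylinder 42 mm in diameter, 100 mm long (glass, the last 22 mm a black lid of the same diameter), about 0.12 kg. Origin: on the axis at mid-length; x runs along the jar from glass base to lid. It rolls if nudged.
- tin: Loose food tin standing on the counter, green label with a pale band, 52 mm in diameter, 75 mm tall, about 0.2 kg. Origin: centre of its underside, z up.
- lemon: Loose yellow lemon lying on the counter, 56 mm thick, 80 mm long from tip to tip, about 0.11 kg. Origin: its centre; its x axis runs from tip to tip (level).
- spice_tray: Bamboo insert, fixed, 182 (x) by 204 (y) mm, 14 mm high. Origin: centre of underside; +x, with a flat ledge, points away from the robot. Six ribs along x at y = -90 to 90 every 36 mm, crests 14 mm up, floor 6 mm; five channels, 130 mm long, mid-length at x = -20 mm. A jar laid mid-length there settles with its axis 28 mm up, filling every second channel: y = 0 and -72 mm are free (green jar: +72).
- fruit_bowl: Wide blue stoneware bowl that stays put on the counter, empty: 190 mm across the rim, 55 mm high, wall 5 mm, flat inner floor 6 mm above the counter and about 95 mm across, sides flaring outwards. Origin: centre of its underside, z up.
- tin_bin: Grey open-topped pantry bin that stays put on the counter, 145 mm (its x) by 210 mm (its y) outside, 50 mm high, walls and floor 4 mm thick, a small pull lip on its -x side. Origin: centre of its underside. The stored tin stands around y = +65 mm; the free half is around y = -42 mm.
- jar_green: Spice jar with green spice already lying in the spice tray's channel at y = +72 mm, same shape and frame as the red jar; its lid points to the tray's +x. Leave it alone.
- tin_stored: Tin of the same kind already standing in the grey bin; same size and origin as the loose tin. Leave it alone.
- pepper_mill: Dark wooden pepper mill standing on the counter, 54 mm in diameter, 157 mm tall. Origin: centre of its underside. Leave it alone.

How it is judged:
At the end, for the whole second after the job is handed in: Both jars lie settled between ribs (axis 22-33 mm up, within 0.15 rad, mid-length within 12 mm of the bed's, lids to +x); tin upright on the bin floor; lemon in the bowl, within 60 mm of its centre; green jar within 12 mm, stored tin 15 mm, mill 20 mm of their starts; all at rest (x of jar_red in the frame of spice_tray between -0.032 and -0.008 m and x of spice_tray in the frame of jar_red above 0.005 m and y of jar_red in the frame of spice_tray between -0.088 and 0.088 m and z of jar_red in the frame of spice_tray between 0.022 and 0.033 m and angle between the x axis of each of jar_red, jar_orange, jar_green and the x axis of spice_tray, either way round below 0.15 rad and linear speed of each of jar_red, jar_orange, tin, lemon, jar_green below 0.02 m/s and angular speed of each of jar_red, jar_orange, tin, lemon, jar_green below 0.3 rad/s and x of jar_orange in the frame of spice_tray between -0.032 and -0.008 m and x of spice_tray in the frame of jar_orange above 0.005 m and y of jar_orange in the frame of spice_tray between -0.088 and 0.088 m and z of jar_orange in the frame of spice_tray between 0.022 and 0.033 m and x of tin in the frame of tin_bin between -0.05 and 0.05 m and y of tin in the frame of tin_bin between -0.082 and 0.082 m and z of tin in the frame of tin_bin between -0.005 and 0.012 m and angle between each of tin, tin_stored, pepper_mill's own z axis and vertical below 0.15 rad and horizontal distance between lemon and fruit_bowl below 0.06 m and z of lemon in the frame of fruit_bowl between 0.02 and 0.055 m and x of jar_green in the frame of spice_tray between -0.032 and -0.008 m and x of spice_tray in the frame of jar_green above 0.005 m and y of jar_green in the frame of spice_tray between -0.088 and 0.088 m and z of jar_green in the frame of spice_tray between 0.022 and 0.033 m and distance of tin_stored from where it was at the start of the episode below 0.015 m and distance of jar_green from where it was at the start of the episode below 0.012 m and distance of pepper_mill from where it was at the start of the episode below 0.02 m); the robot touches nothing.
It fails at once if a jar, the tin or the lemon is dropped (falls free from over about 25 mm) or flung ((linear speed of jar_red above 0.7 m/s and contact force between jar_red and the fingers below 0.05 N) or (linear speed of jar_orange above 0.7 m/s and contact force between jar_orange and the fingers below 0.05 N) or (linear speed of tin above 0.7 m/s and contact force between tin and the fingers below 0.05 N) or (linear speed of lemon above 0.7 m/s and contact force between lemon and the fingers below 0.05 N)).
It fails at once if the green jar is shifted by more than 12 mm (distance of jar_green from where it was at the start of the episode above 0.012 m).
It fails at once if the stored tin is shifted by more than 15 mm or tipped (distance of tin_stored from where it was at the start of the episode above 0.015 m or angle between tin_stored's own z axis and vertical above 0.3 rad).
It fails at once if the pepper mill is shifted by more than 20 mm or tipped (distance of pepper_mill from where it was at the start of the episode above 0.02 m or angle between pepper_mill's own z axis and vertical above 0.3 rad).
It also fails if it takes over 115 s, if anything falls off the work surface, if the arm or the gripper's body presses on something with over 40 N, if the wrist force passes 120 N, or if a joint passes its speed limit or range.

ROBOT

A 6-joint arm with a two-finger parallel gripper is mounted at the origin on the work surface. World frame = base frame: x ahead of the robot, y to its left, z up, the work surface at z = 0. Lengths are in m, angles in rad, forces in N, time in s.
With the tool pointing down it reaches from about 0.275 to 1 m from the base axis. Payload 8.4 kg.
Tool frame: the origin (TCP) lies on the centre line of the jaws, within the pads' length; the fingertips stand finger_overhang ahead of it and the grasp point (between the pads) lies 6 mm ahead of it (finger_overhang is the distance from the TCP to the fingertips, in m); z points along the fingers, y is the line along which they close (so a half turn about z gives the same grasp; the last joint's range is limited). The gripper opens to 85 mm and grips with 20 to 120 N. Pads are 22 mm wide; open, the fingers measure 114 mm over their backs; the gripper's body (76 mm by 85 mm) begins 54 mm behind the grasp point. The pads swing forward as they close: fully open they stand 13 mm farther back than shut.
Start: joints at [-1.121, 0.353, 1.633, -0, 1.155, -0.002], TCP at [0.273, -0.562, 0.256] pointing down, gripper open.
Joint ranges: [-2.63, 2.63], [-0.92, 2.1], [0.06, 2.66], [-1.3, 4.44], [0, 2.69], [-3.02, 3.02]. Speed limits (rad/s): [2.22, 2.22, 2.79, 3.14, 3.14, 3.14].

INTERFACE

Orientations are given as a rotation vector (axis times angle).
In Python, from station import * gives the robot as it stands.
- The arm moves only by the shell command python3 -m handwheel 'ROWS' [FORCE]. ROWS is JSON, a list of rows, each a list of 7 numbers: the finger opening in m, from 0 to 0.0854, then the shift along the tool's x, y, z in m, then the turn, a rotation vector about the tool's x, y, z in units of 8 degrees (1.0 is 8 degrees). A call has 1 to 12 rows; each row shifts and turns the commanded pose from where the row before left it, along the tool's axes as they then stand; what a row does not reach is not made up. A row lasts 1/10 s, in which the tool goes at most 50 mm and 8.59 degrees, less where a joint would pass 70% of its speed; a pose out of reach is approached as far as the arm can. A call with a gripper value outside its range is refused whole. The fingers move at their own pace and stop on an object; FORCE is the grip in N (left out, the last holds). Time passes only in rows, so rows that do not move let the fingers close. It gives the time, the measured TCP pose, the force, the opening and the grip force at its end, in the units of the state.
- get_obs(): the state, without advancing time (a new reading comes with each control period).
- grab_frame(name): name is "scene" or "top" or "wrist"; returns (picture, depth): 384x512x3 uint8, red, green, blue; 384x512 float32, m along the optical axis (not along the pixel's ray), 0 where there is no reading.
- get_calibration(name): a dict with "K" (3x3 intrinsics, pixels), "R" (3x3) and "t" (3): a world point X has camera coordinates R X + t. Camera axes: x right, y down, z forward; pixel columns grow to the right and rows downward; lengths in m; the calibration is good to about 2 mm. A picture is of the moment at which its call begins: read the wrist's pose just before it. get_calibration takes no time and is no camera call; for the wrist camera it gives the pose at the moment of the call.
- close_job(): hands the job in; it is judged then, once.
Trained networks look in the newest picture that a camera, given by its name, has taken for a name from the list of things; names that differ only in an ending like _2 or _b are one class to them, and where a whole thing is asked for, a point or a joint stands for the part that bears it (a point fixed in the world has none). Each returns a list of dicts, best first, with "p" (0 to 1); they miss things now and then, are a little off and sometimes report something else, mostly with a low value. They report only what shows in the picture. A call takes as long as a camera call.
- look_for(name, camera): "at" ([column, row] in pixels, amid what is visible of it).
- pinpoint(name, camera): "at" ([column, row] in pixels: a listed point, or the origin of a listed thing).
The state is a dict: "t": time; "joint_positions": joint angles; "qvel": joint speeds; "tau": joint torques, N m; "position": TCP position; "ee_rot": TCP orientation; "ft_force": force on the tool from outside, world axes, zero at the start; "wrist_torque": the same for the moment, N m; "width": finger opening in m; "grasp_force": force on a finger pad.
Only numpy, scipy, OpenCV 4.12 (cv2) and the standard library are available. Lean on these libraries where they do the work, as an engineer would, in place of code of your own. Each camera call takes 0.05 s, during which the arm holds its last target. There are 200 camera calls.

## Working session

There is one attempt and no reset: what is moved stays moved. The work goes in short steps, Python scripts to look and compute and a shell command to move; the robot and the scene stay as the last step left them, time stands still between calls to the robot, and variables do not carry over. Pictures are saved under pics/ and viewed, at most 14 in all, crops included, and the job is handed in when it is done.

```bash
mkdir -p pics; ls
cat > h.py <<'E'
from station import *
import numpy as np, cv2
def cal(n):
    c=get_calibration(n); return np.array(c["K"]),np.array(c["R"]),np.array(c["t"])
def save(n,f):
    p,d=grab_frame(n); cv2.imwrite('pics/'+f,p[:,:,::-1]); return p,d
def w(c,uv,z):  # world point of depth z
    K,R,t=c; return R.T@(np.linalg.inv(K)@[uv[0],uv[1],1]*z-t)
def ray(c,uv,h): # intersect plane z=h
    K,R,t=c; o=-R.T@t; d=R.T@np.linalg.inv(K)@[uv[0],uv[1],1]; return o+d*(h-o[2])/d[2]
def cloud(c,d):
    v,u=np.mgrid[0:384,0:512]; K,R,t=c
    P=np.stack([u,v,np.ones_like(u)],-1)@np.linalg.inv(K).T*d[...,None]; return (P-t)@R
def tri(ca,a,cb,b):
    P=lambda c:c[0]@np.c_[c[1],c[2]]
    X=cv2.triangulatePoints(P(ca),P(cb),np.array(a,float).reshape(2,1),np.array(b,float).reshape(2,1)); return (X[:3]/X[3]).ravel()
E
python3 - <<'E'
from h import *
o=get_obs();print(o)
try: print("ov",finger_overhang)
except Exception as e: print(e)
N=["jar_red","jar_orange","tin","lemon","spice_tray","fruit_bowl","tin_bin","jar_green","tin_stored","pepper_mill"]
cs={n:cal(n) for n in ("top","scene")}
for n in cs:
    p,d=save(n,n+'0.png'); np.savez(n+'0.npz',p=p,d=d,K=cs[n][0],R=cs[n][1],t=cs[n][2])
    print(n,"cam at",-cs[n][1].T@cs[n][2])
r={}
for k in N:
    for n in cs: r[k,n]=pinpoint(k,n)
    print(k,[[(np.round(e["at"]),round(e["p"],2)) for e in r[k,n][:2]] for n in cs])
    if all(r[k,n] for n in cs): print("   ",np.round(tri(cs["top"],r[k,"top"][0]["at"],cs["scene"],r[k,"scene"][0]["at"]),3))
E
```

```text
pics
{'t': 0.0, 'joint_positions': array([-1.12140186e+00,  3.53641954e-01,  1.63415159e+00, -2.46998737e-05,
        1.15516345e+00, -2.37192965e-03]), 'qvel': array([-0.00238869,  0.00063099,  0.00225089,  0.00096015, -0.00208952,
       -0.0006954 ]), 'tau': array([-8.85374320e-04, -6.05257416e+01, -3.42056251e+01, -1.25931874e-04,
        9.37631470e-03, -1.38318541e-05]), 'position': array([ 0.27266548, -0.56189789,  0.25555804]), 'ee_rot': array([-3.06049049e+00, -7.03332170e-01,  5.09415989e-04]), 'ft_force': array([ 0.48572789, -0.52904965,  0.04561631]), 'wrist_torque': array([ 0.02888216, -0.0557326 , -0.04025117]), 'grasp_force': 0.0, 'width': 0.08549655783032453}
ov 0.025
top cam at [0.43169786 0.03695276 1.44797173]
scene cam at [ 1.23310132 -0.12557084  0.91986701]
jar_red [[(array([199., 239.]), 0.6)], [(array([289., 154.]), 0.62)]]
    [0.397 0.212 0.026]
jar_orange [[(array([246., 227.]), 0.84)], [(array([248., 170.]), 0.69)]]
    [0.438 0.061 0.025]
tin [[(array([287., 224.]), 0.67)], []]
lemon [[(array([328., 246.]), 0.58)], [(array([160., 169.]), 0.73)]]
    [ 0.376 -0.211  0.021]
spice_tray [[(array([328., 247.]), 0.48)], [(array([106., 222.]), 0.56)]]
    [ 0.38  -0.337 -0.214]
fruit_bowl [[(array([150., 194.]), 0.85), (array([381., 196.]), 0.38)], [(array([353., 182.]), 0.61)]]
    [0.543 0.381 0.012]
tin_bin [[(array([272., 158.]), 0.71)], [(array([236., 237.]), 0.77)]]
    [ 0.668 -0.023  0.009]
jar_green [[(array([359., 200.]), 0.86)], [(array([127., 210.]), 0.77)]]
    [ 0.529 -0.311  0.033]
tin_stored [[(array([257., 154.]), 0.65)], [(array([256., 234.]), 0.87), (array([350., 187.]), 0.28)]]
    [0.678 0.029 0.023]
pepper_mill [[(array([197., 144.]), 0.81), (array([322., 244.]), 0.43)], [(array([328., 236.]), 0.96)]]
    [0.713 0.231 0.   ]
```

Run:
```python
from h import *
for n in("top","scene"):
    p=cv2.imread(f'pics/{n}0.png')
    if n=="top": p=p[110:290,110:430]; s=2.5
    else: p=p[110:310,40:420]; s=2.1
    cv2.imwrite(f'pics/{n}0b.png',cv2.resize(p,None,fx=s,fy=s,interpolation=cv2.INTER_CUBIC))
```

```text
(no output)
```

View pics/top0b.png

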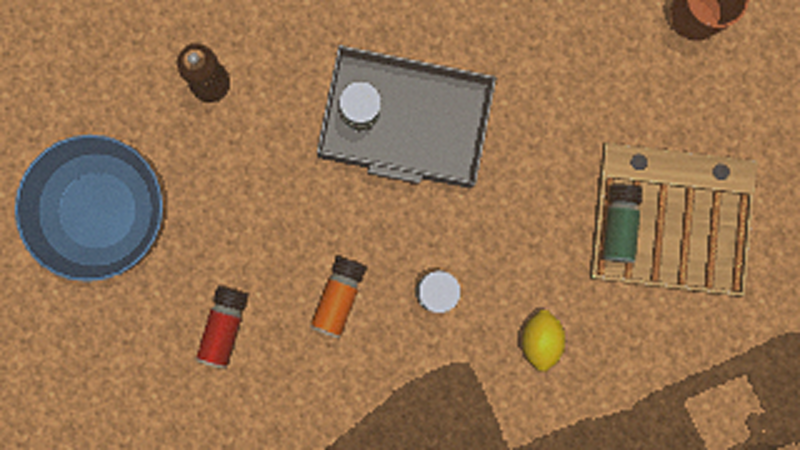

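View pics/scene0b.png

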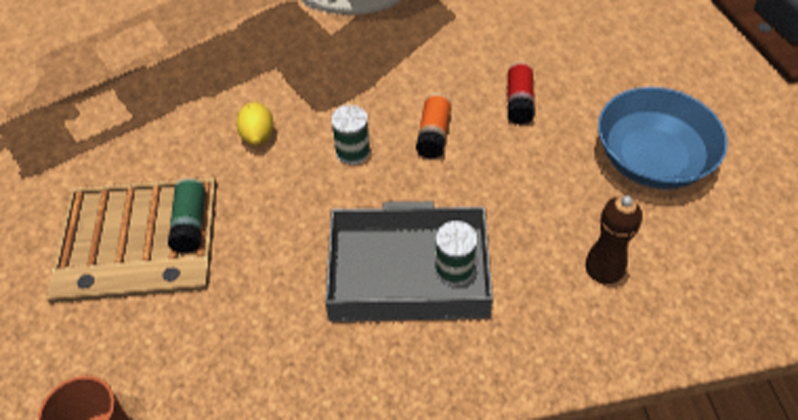

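The top picture shows the two jars with lids away from the robot (crop red 222,328; orange 340,298), the tin at (439,291), the lemon at (543,341), and the tray on the right with its ledge away from the robot. The scene view agrees. No thing stands in the way except the green jar, stored tin and mill. The network's tray point (on the lemon) and its tin-stored height are wrong, so I'll measure from the depth.

```bash
cat > meas.py <<'E'
from h import *
def load(n): 
    z=np.load(n+'0.npz'); return (z['K'],z['R'],z['t']),z['p'],z['d']
E
python3 - <<'E'
from meas import *
B={}
for n in("top","scene"):
    c,p,d=load(n); X=cloud(c,d); X[d==0]=np.nan
    flat=X[...,2][(np.abs(X[...,2])<.02)&(X[...,0]>.3)]; print(n,"counter z med/std",np.nanmedian(flat).round(4),np.nanstd(flat).round(4))
    regions=dict(red=(.397,.212),orange=(.438,.061),tin=(.45,-.07),lemon=(.376,-.211),bowl=(.53,.385),bin=(.668,-.023),tray=(.50,-.385),mill=(.713,.231),)
    rad=dict(red=.075,orange=.075,tin=.055,lemon=.06,bowl=.12,bin=.14,tray=.15,mill=.05)
    for k,(x,y) in regions.items():
        m=(np.hypot(X[...,0]-x,X[...,1]-y)<rad[k])&(X[...,2]>(.008 if k!='tray' else .006))
        l,lab,st,cen=cv2.connectedComponentsWithStats(m.astype(np.uint8))
        if l<2: print(k,'none');continue
        i=1+np.argmax(st[1:,4]); q=X[lab==i]
        r=cv2.minAreaRect(q[:,:2].astype(np.float32)*1000)
        e,V=np.linalg.eigh(np.cov(q[:,:2].T)); a=V[:,1]*np.sign(V[0,1])
        print(n,k,len(q),'mean',q.mean(0).round(4),'ztop',np.percentile(q[:,2],[50,95,99]).round(4),'rect',np.round(r[0],1),np.round(r[1],1),round(r[2],1),'pca yaw deg',np.degrees(np.arctan2(a[1],a[0])).round(1))
        if n=="top": print('   box',np.round(cv2.boxPoints(r)).tolist())
E
```

```text
top counter z med/std 0.0011 0.0046
top red 403 mean [0.3909 0.2105 0.0376] ztop [0.039  0.0459 0.0475] rect [389.7 211.8] [ 46.3 104.8] 78.4 pca yaw deg -15.2
   box [[334.0, 200.0], [436.0, 179.0], [446.0, 224.0], [343.0, 245.0]]
top orange 396 mean [0.4316 0.0611 0.0375] ztop [0.0384 0.0453 0.0471] rect [432.   60.2] [ 43.5 101.4] 70.2 pca yaw deg -19.9
   box [[377.0, 57.0], [472.0, 23.0], [487.0, 64.0], [392.0, 98.0]]
top tin 232 mean [ 0.4396 -0.0657  0.0732] ztop [0.0749 0.0803 0.0818] rect [440.4 -66.5] [50.8 51.7] 81.1 pca yaw deg 69.6
   box [[411.0, -88.0], [462.0, -96.0], [470.0, -45.0], [419.0, -37.0]]
top lemon 313 mean [ 0.3792 -0.2026  0.0463] ztop [0.047  0.0579 0.0601] rect [ 379.7 -204.4] [60.6 63.2] 46.9 pca yaw deg -0.8
   box [[336.0, -205.0], [382.0, -248.0], [424.0, -204.0], [377.0, -161.0]]
top bowl 2139 mean [0.5452 0.3915 0.0287] ztop [0.0236 0.0565 0.0599] rect [539.1 383.8] [187.8 194.4] 52.9 pca yaw deg -28.8
   box [[405.0, 367.0], [560.0, 250.0], [673.0, 400.0], [518.0, 517.0]]
top bin 685 mean [ 0.6691 -0.0263  0.0383] ztop [0.0459 0.0538 0.0564] rect
[... 886 characters left out ...]
792] rect [440.6 -66.8] [51.  53.5] 64.5 pca yaw deg 89.2
scene lemon 285 mean [ 0.3925 -0.2046  0.0442] ztop [0.0462 0.0563 0.0576] rect [ 385.1 -205.2] [50.4 66.8] 79.1 pca yaw deg -10.6
scene bowl 1931 mean [0.524  0.3962 0.0303] ztop [0.0281 0.0567 0.0584] rect [541.  380.8] [186.1 188.6] 33.3 pca yaw deg 26.1
scene bin 2218 mean [ 0.6741 -0.0133  0.0406] ztop [0.0402 0.0804 0.0824] rect [664.3 -23.9] [210.1 159.3] 79.4 pca yaw deg 68.5
scene tray 3416 mean [ 0.5486 -0.3823  0.0167] ztop [0.0141 0.047  0.0502] rect [ 537.2 -382.1] [205.2 192.5] 83.8 pca yaw deg 77.8
scene mill 619 mean [0.7288 0.2294 0.0822] ztop [0.0802 0.1414 0.1453] rect [721.2 234.6] [53.1 42.2] 57.1 pca yaw deg 55.2
```

```bash
cat > go.py <<'E'
import sys; from h import *
from scipy.spatial.transform import Rotation as Ro
x,y,z,psi=map(float,sys.argv[1:5]); a=np.radians(psi)
o=get_obs(); R=Ro.from_rotvec(o["ee_rot"])
c,s=np.cos(a),np.sin(a); T=Ro.from_matrix([[c,s,0],[s,-c,0],[0,0,-1]])
print("pos",np.round(o["position"],4),"psi",np.degrees(np.arctan2(*R.as_matrix()[[1,0],0])).round(1),"j6",o["joint_positions"][5].round(2),"t",round(o["t"],2))
print("turn units",np.round(np.degrees((R.inv()*T).as_rotvec())/8,2),"then shift tool mm",np.round(1000*T.inv().apply(np.array([x,y,z])-o["position"]),1))
E
python3 go.py 0.382 -0.204 0.20 0
```

```text
pos [ 0.2729 -0.5623  0.2563] psi 25.9 j6 -0.0 t 1.1
turn units [-0.    0.    3.24] then shift tool mm [ 109.1 -358.3   56.3]
```

```bash
python3 -m handwheel '[[0.085,0,0,0,0,0,0.81],[0.085,0,0,0,0,0,0.81],[0.085,0,0,0,0,0,0.81],[0.085,0,0,0,0,0,0.81],[0.085,11,0,0,0,0,0]]' 30 | head -c 300; echo; python3 go.py 0.382 -0.204 0.20 0
```

```text
t: 1.6
position: [0.3192, -0.5628, 0.2564]
ee_rot: [-3.141, 0.014, 0.004]
ft_force: [-0.4, -0.4, -0.2]
width: 0.0848
grasp_force: 0.0

pos [ 0.3192 -0.5628  0.2564] psi -0.5 j6 0.52 t 1.6
turn units [-0.    0.02 -0.06] then shift tool mm [  62.8 -358.8   56.4]
```

That last row's shift was mistyped: 11 m, which was clipped to 50 mm, so nothing was harmed. I'll continue in metres.

```bash
python3 -m handwheel '[[0.085,0.007,-0.04,0.005,0,0,0],[0.085,0.007,-0.04,0.005,0,0,0],[0.085,0.007,-0.04,0.005,0,0,0],[0.085,0.007,-0.04,0.005,0,0,0],[0.085,0.007,-0.04,0.005,0,0,0],[0.085,0.007,-0.04,0.005,0,0,0],[0.085,0.007,-0.04,0.005,0,0,0],[0.085,0.007,-0.04,0.01,0,0,0],[0.085,0.007,-0.038,0.01,0,0,0],[0.085,0,0,0,0,0,0]]' 30 | head -2
python3 - <<'E'
from h import *
c=cal("wrist");p,d=save("wrist","w1.png");X=cloud(c,d);X[d==0]=np.nan
h=cv2.cvtColor(p,cv2.COLOR_RGB2HSV);m=cv2.inRange(h,(22,140,60),(35,255,255))>0
m&=(X[...,2]>.012)&(np.hypot(X[...,0]-.38,X[...,1]+.205)<.06)
q=X[m];r=cv2.minAreaRect(q[:,:2].astype(np.float32)*1000);e,V=np.linalg.eigh(np.cov(q[:,:2].T))
print(len(q),q.mean(0),np.percentile(q[:,2],98),r,np.degrees(np.arctan2(V[1,1],V[0,1])),[np.percentile(q[:,i],[1,99]) for i in(0,1)])
E
python3 go.py 0.382 -0.204 0.036 0
```

```text
t: 2.6
position: [0.3854, -0.2005, 0.2002]
3200 [ 0.38535602 -0.20762662  0.046546  ] 0.055033210195492725 ((380.51055908203125, -207.37701416015625), (59.551998138427734, 63.356807708740234), 46.15117263793945) 177.28790628709712 [array([0.34775308, 0.41650942]), array([-0.23197742, -0.18339061])]
pos [ 0.386  -0.2025  0.201 ] psi 0.2 j6 1.08 t 2.65
turn units [-0.    0.01  0.02] then shift tool mm [ -4.    1.5 165. ]
```

View pics/w1.png

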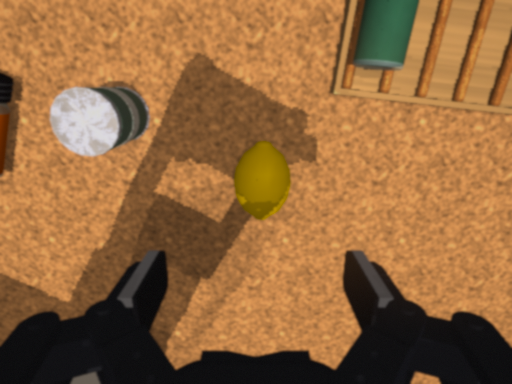

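The wrist picture shows the lemon upright at (262,180), tips along the tool x, clear of the fingers. Its measured centre is (0.382, -0.207) and its top is at 55 mm, which fits.

```bash
python3 -m handwheel '[[0.08,-0.004,0.004,0.03,0,0,0],[0.08,0,0,0.03,0,0,0],[0.08,0,0,0.03,0,0,0],[0.08,0,0,0.03,0,0,0],[0.08,0,0,0.025,0,0,0],[0.08,0,0,0.019,0,0,0],[0.08,0,0,0,0,0,0],[0.05,0,0,0,0,0,0],[0.045,0,0,0,0,0,0],[0.045,0,0,0,0,0,0],[0.045,0,0,0,0,0,0],[0.045,0,0,0,0,0,0]]' 30
python3 go.py 0.540 0.382 0.20 0
```

```text
t: 3.85
position: [0.3829, -0.209, 0.0383]
ee_rot: [3.14, -0.0, 0.003]
ft_force: [-0.3, -0.7, 8.9]
width: 0.0555
grasp_force: 32.8
pos [ 0.3829 -0.209   0.0383] psi -0.0 j6 1.07 t 3.85
turn units [ 0.01 -0.01 -0.  ] then shift tool mm [ 157.1 -591.  -161.7]
```

```bash
python3 -m handwheel '[[0.045,0,0,-0.02,0,0,0],[0.045,0,0,-0.03,0,0,0],[0.045,0,0,-0.04,0,0,0],[0.045,0.01,-0.03,-0.04,0,0,0],[0.045,0.01,-0.04,-0.01,0,0,0],[0.045,0.01,-0.04,0,0,0,0],[0.045,0.01,-0.04,0,0,0,0],[0.045,0.01,-0.04,0,0,0,0],[0.045,0.01,-0.04,0,0,0,0],[0.045,0.01,-0.04,0,0,0,0],[0.045,0.01,-0.04,0,0,0,0],[0.045,0.01,-0.04,0,0,0,0]]' | tail -2
python3 -m handwheel '[[0.045,0.01,-0.04,0,0,0,0],[0.045,0.01,-0.04,0,0,0,0],[0.045,0.01,-0.04,0,0,0,0],[0.045,0.01,-0.04,0,0,0,0],[0.045,0.01,-0.04,0,0,0,0],[0.045,0.01,-0.04,0,0,0,0],[0.045,0,0,0,0,0,0]]'
python3 go.py 0.540 0.382 0.044 0
```

```text
width: 0.0548
grasp_force: 32.8
t: 5.75
position: [0.5331, 0.3857, 0.177]
ee_rot: [-3.139, -0.003, -0.004]
ft_force: [0.6, -0.1, -0.4]
width: 0.0555
grasp_force: 32.8
pos [0.5331 0.3857 0.177 ] psi 0.1 j6 2.19 t 5.75
turn units [-0.02 -0.02  0.02] then shift tool mm [  6.9   3.7 133. ]
```

```bash
python3 -m handwheel '[[0.045,0.007,0.004,0.03,0,0,0],[0.045,0,0,0.03,0,0,0],[0.045,0,0,0.03,0,0,0],[0.045,0,0,0.02,0,0,0],[0.045,0,0,0.015,0,0,0],[0.045,0,0,0.004,0,0,0],[0.045,0,0,0.002,0,0,0],[0.045,0,0,0.002,0,0,0],[0.045,0,0,0,0,0,0],[0.045,0,0,0,0,0,0]]'
```

```text
t: 6.75
position: [0.5398, 0.3773, 0.0445]
ee_rot: [-3.141, 0.001, -0.002]
ft_force: [0.1, 0.3, 1.5]
width: 0.0556
grasp_force: 33.1
```

```bash
python3 -m handwheel '[[0.058,0,0,0,0,0,0],[0.06,0,0,0,0,0,0],[0.064,0,0,0,0,0,0],[0.072,0,0,0,0,0,0],[0.076,0,0,0,0,0,0],[0.076,0,0,-0.01,0,0,0],[0.076,0,0,-0.02,0,0,0],[0.076,0,0,-0.03,0,0,0],[0.08,0,0,-0.04,0,0,0],[0.085,0,0,-0.04,0,0,0],[0.085,0,0,-0.02,0,0,0],[0.085,0,0,0,0,0,0]]'
python3 - <<'E'
from h import *
c=cal("wrist");p,d=save("wrist","w2.png");X=cloud(c,d)
h=cv2.cvtColor(p,cv2.COLOR_RGB2HSV);m=cv2.inRange(h,(22,140,60),(35,255,255))>0
q=X[m&(X[...,2]>.012)];print(len(q),q.mean(0),[np.percentile(q[:,i],[1,99]) for i in(0,1,2)])
E
python3 go.py 0.390 0.212 0.10 -15
```

```text
t: 7.95
position: [0.5409, 0.3782, 0.2082]
ee_rot: [-3.138, 0.001, -0.009]
ft_force: [-0.6, 0.0, -1.0]
width: 0.085
grasp_force: 0.0
3176 [0.54264119 0.37659663 0.05380698] [array([0.5038812 , 0.57456636]), array([0.3523532 , 0.40088853]), array([0.03657331, 0.06168719])]
pos [0.54   0.3775 0.2058] psi -0.0 j6 2.18 t 8.0
turn units [-0.02 -0.02  1.87] then shift tool mm [-102.   198.7  105.8]
```

View pics/w2.png

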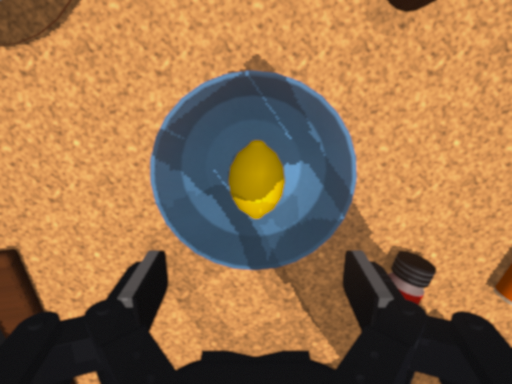

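The lemon lies mid-bowl, at (257,180) in the wrist view. Next is the red jar.

```bash
python3 -m handwheel '[[0.085,0,0,0,0,0,0.94],[0.085,0,0,0,0,0,0.93],[0.085,-0.02,0.04,0,0,0,0],[0.085,-0.02,0.04,0,0,0,0],[0.085,-0.02,0.04,0,0,0,0],[0.085,-0.02,0.04,0.01,0,0,0],[0.085,-0.022,0.039,0.015,0,0,0],[0.085,0,0,0,0,0,0]]' | head -2
cat > jar.py <<'E'
import sys; from h import *
x0,y0=map(float,sys.argv[1:3])
c=cal("wrist");p,d=save("wrist",sys.argv[3]);X=cloud(c,d);X[d==0]=np.nan
m=(X[...,2]>.025)&(X[...,2]<.06)&(np.hypot(X[...,0]-x0,X[...,1]-y0)<.07)
q=X[m];r=cv2.minAreaRect(q[:,:2].astype(np.float32)*1000);e,V=np.linalg.eigh(np.cov(q[:,:2].T));a=V[:,1]*np.sign(V[0,1])
cr=X[m&(X[...,2]>.036)];
L=np.median(q[np.abs((q[:,:2]-np.array(r[0])/1000)@a)<.04],0)
print(len(q),"rect",np.round(r[0],1),np.round(r[1],1),"yaw",np.degrees(np.arctan2(a[1],a[0])).round(1),"top",np.percentile(q[:,2],97).round(4))
E
python3 jar.py 0.390 0.212 w3.png; python3 go.py 0.390 0.212 0.030 -15
```

```text
t: 8.8
position: [0.3819, 0.2061, 0.1749]
5042 rect [390.8 209.1] [41.1 99.8] yaw -15.4 top 0.042
pos [0.3855 0.2086 0.1765] psi -15.1 j6 2.33 t 8.85
turn units [ 0.03  0.03 -0.01] then shift tool mm [  3.4  -4.5 146.5]
```

View pics/w3.png

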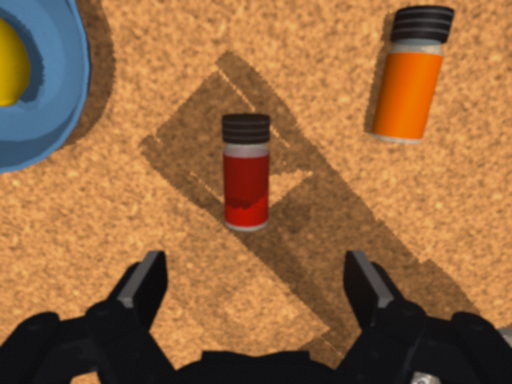

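The red jar is at (246,172) in the wrist view, 10 px left of centre and parallel to the tool. The depth reading says 2 mm and the picture about 8 mm, so I'll settle lower and look again.

```bash
python3 -m handwheel '[[0.075,0,0,0.03,0,0,0],[0.075,0,0,0.02,0,0,0],[0.075,0,0,0,0,0,0],[0.075,0,0,0,0,0,0],[0.075,0,0,0,0,0,0]]' | head -2
python3 - <<'E'
from h import *
for i in range(4): o=get_obs();print(o["position"].round(4),o["qvel"].round(3)); c=cal("wrist");print((-c[1].T@c[2]).round(4)); grab_frame("wrist")
E
python3 jar.py 0.390 0.212 w4.png; python3 go.py 0.390 0.212 0.030 -15
python3 - <<'E'
import cv2,numpy as np
h=cv2.cvtColor(cv2.imread('pics/w4.png'),cv2.COLOR_BGR2HSV);m=cv2.inRange(h,(0,170,40),(4,255,255))|cv2.inRange(h,(172,170,40),(180,255,255))
y,x=np.nonzero(m);print(np.median(x),np.percentile(x,[2,98]),np.percentile(y,[2,98]))
E
```

```text
t: 9.35
position: [0.39, 0.2117, 0.1292]
[0.39   0.2117 0.1292] [-0.001 -0.009  0.002 -0.001 -0.005 -0.002]
[0.469  0.1891 0.2465]
[0.39   0.2117 0.1293] [ 0.001 -0.006  0.005  0.001 -0.005 -0.001]
[0.4689 0.1891 0.2466]
[0.3899 0.2116 0.1294] [-0.001 -0.003  0.005 -0.    -0.003  0.   ]
[0.4688 0.189  0.2467]
[0.3898 0.2115 0.1293] [ 0.001  0.     0.006  0.    -0.004  0.001]
[0.4687 0.1889 0.2466]
6859 rect [390.8 209.5] [ 40.8 100.4] yaw -15.4 top 0.0419
pos [0.3896 0.2114 0.1291] psi -15.0 j6 2.33 t 9.6
turn units [-0.01 -0.01  0.  ] then shift tool mm [ 0.2 -0.7 99.1]
255.0 [231. 279.] [183. 257.]
```

Settled, the jar is centred (column 255); the earlier offset was arm lag.

```bash
python3 -m handwheel '[[0.065,0.001,0.001,0.03,0,0,0],[0.065,0,0,0.03,0,0,0],[0.065,0,0,0.025,0,0,0],[0.065,0,0,0.014,0,0,0],[0.065,0,0,0,0,0,0],[0.065,0,0,0,0,0,0],[0.045,0,0,0,0,0,0],[0.035,0,0,0,0,0,0],[0.035,0,0,0,0,0,0],[0.035,0,0,0,0,0,0],[0.035,0,0,0,0,0,0]]' 30
python3 go.py 0.5186 -0.3802 0.18 -6.55
```

```text
t: 10.7
position: [0.3907, 0.2103, 0.0306]
ee_rot: [-3.114, 0.41, -0.003]
ft_force: [-0.7, -0.3, 6.0]
width: 0.0413
grasp_force: 29.6
pos [0.3907 0.2103 0.0306] psi -15.0 j6 2.32 t 10.7
turn units [-0.01 -0.01 -1.06] then shift tool mm [ 194.5  572.1 -149.4]
```

```bash
python3 -m handwheel '[[0.035,0,0,-0.015,0,0,0],[0.035,0,0,-0.035,0,0,0],[0.035,0,0,-0.04,0,0,0],[0.035,0,0,-0.04,0,0,-0.55],[0.035,0,0,-0.015,0,0,-0.55],[0.035,0.013,0.038,0,0,0,0],[0.035,0.013,0.038,0,0,0,0],[0.035,0.013,0.038,0,0,0,0],[0.035,0.013,0.038,0,0,0,0],[0.035,0.013,0.038,0,0,0,0],[0.035,0.013,0.038,0,0,0,0],[0.035,0.013,0.038,0,0,0,0]]' | tail -2
python3 -m handwheel '[[0.035,0.013,0.038,0,0,0,0],[0.035,0.013,0.038,0,0,0,0],[0.035,0.013,0.038,0,0,0,0],[0.035,0.013,0.038,0,0,0,0],[0.035,0.013,0.038,0,0,0,0],[0.035,0.013,0.038,0,0,0,0],[0.035,0.013,0.038,0,0,0,0],[0.035,0.013,0.036,0,0,0,0],[0.035,0,0,0,0,0,0],[0.035,0,0,0,0,0,0],[0.035,0,0,0,0,0,0]]'
python3 - <<'E'
from h import *
c=cal("wrist");p,d=save("wrist","w5.png");np.savez("w5.npz",p=p,d=d,K=c[0],R=c[1],t=c[2])
X=cloud(c,d);X[d==0]=np.nan
g=(cv2.inRange(cv2.cvtColor(p,cv2.COLOR_RGB2HSV),(65,60,20),(90,255,255))>0)&(np.hypot(X[...,0]-.527,X[...,1]+.309)<.08)
q=X[g];print("green",len(q),cv2.minAreaRect(q[:,:2].astype(np.float32)*1000),np.percentile(q[:,2],97))
E
python3 go.py 0.5186 -0.3802 0.037 -6.55
```

```text
width: 0.041
grasp_force: 31.3
t: 13.0
position: [0.522, -0.3748, 0.1746]
ee_rot: [-3.136, 0.169, 0.001]
ft_force: [-0.4, -0.1, -0.6]
width: 0.0417
grasp_force: 31.3
green 2931 ((518.2484130859375, -312.7485656738281), (37.913883209228516, 63.05103302001953), 84.46378326416016) 0.04879974966655558
pos [ 0.5221 -0.3746  0.1747] psi -6.2 j6 1.05 t 13.05
turn units [-0.    0.    0.05] then shift tool mm [ -2.8   6.  137.7]
```

View pics/w5.png

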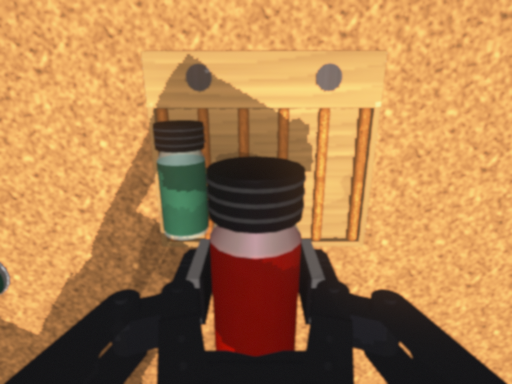

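The tray is in full view: ribs run up the picture at columns 160, 204, 244, 284, 324 and 366 (row 110), the ledge corners are (143,52) and (386,52), and the jar is held centred at column 256.

```bash
python3 - <<'E'
from h import *
z=np.load("w5.npz");c=(z['K'],z['R'],z['t']);X=cloud(c,z['d'])
for n,uv in dict(ledgeL=(143,52),ledgeR=(386,52),frontR=(360,241),r54=(204,112),r18=(244,112),rm18=(284,112),rm54=(324,112),rm90=(366,112),rm54b=(317,235),rm90b=(355,235)).items(): print(n,ray(c,uv,.014).round(4),X[uv[1],uv[0]].round(4))
E
python3 go.py 0.5186 -0.3802 0.037 -6.55
```

```text
ledgeL [ 0.6396 -0.2959  0.014 ] [ 0.6396 -0.2957  0.0134]
ledgeR [ 0.618  -0.4947  0.014 ] [ 0.618  -0.4948  0.0137]
frontR [ 0.4456 -0.4734  0.014 ] [ 0.4456 -0.4734  0.0141]
r54 [ 0.5867 -0.3381  0.014 ] [ 0.5866 -0.3378  0.0124]
r18 [ 0.5829 -0.3728  0.014 ] [ 0.5828 -0.3727  0.0127]
rm18 [ 0.5792 -0.4075  0.014 ] [ 0.5792 -0.4075  0.0143]
rm54 [ 0.5754 -0.4422  0.014 ] [ 0.5754 -0.4422  0.0139]
rm90 [ 0.5715 -0.4786  0.014 ] [ 0.5714 -0.4788  0.0133]
rm54b [ 0.4569 -0.4309  0.014 ] [ 0.4562 -0.4311  0.0128]
rm90b [ 0.4528 -0.4685  0.014 ] [ 0.4521 -0.4689  0.0127]
pos [ 0.5221 -0.3746  0.1747] psi -6.2 j6 1.05 t 13.05
turn units [-0.    0.    0.05] then shift tool mm [ -2.8   6.  137.7]
```

```bash
python3 -m handwheel '[[0.035,-0.003,0.009,0.03,0,0,0],[0.035,0,0,0.03,0,0,0],[0.035,0,0,0.03,0,0,0],[0.035,0,0,0.02,0,0,0],[0.035,0,0,0,0,0,0],[0.035,0,0,0,0,0,0],[0.035,0,0,0,0,0,0]]'
python3 go.py 0.5184 -0.3834 0.037 -6.2
```

```text
t: 13.75
position: [0.5195, -0.3846, 0.0662]
ee_rot: [3.136, -0.169, 0.003]
ft_force: [-0.3, -0.1, -1.8]
width: 0.0412
grasp_force: 31.3
pos [ 0.5195 -0.3846  0.0662] psi -6.2 j6 1.04 t 13.75
turn units [ 0.01 -0.01  0.01] then shift tool mm [-1.2 -1.1 29.2]
```

```bash
python3 -m handwheel '[[0.035,-0.001,-0.001,0.012,0,0,0],[0.035,0,0,0.01,0,0,0],[0.035,0,0,0.004,0,0,0],[0.035,0,0,0.0015,0,0,0],[0.035,0,0,0.001,0,0,0],[0.035,0,0,0,0,0,0],[0.035,0,0,0,0,0,0]]'
python3 go.py 0.5184 -0.3834 0.037 -6.2
```

```text
t: 14.45
position: [0.5172, -0.3826, 0.0378]
ee_rot: [-3.136, 0.17, 0.002]
ft_force: [-6.3, 8.3, 25.0]
width: 0.0408
grasp_force: 34.0
pos [ 0.5172 -0.3826  0.0378] psi -6.2 j6 1.04 t 14.45
turn units [-0.01  0.01  0.  ] then shift tool mm [1.3 0.6 0.8]
```

```bash
python3 -m handwheel '[[0.035,0,0,-0.001,0,0,0],[0.044,0,0,0,0,0,0],[0.048,0,0,0,0,0,0],[0.052,0,0,0,0,0,0],[0.052,0,0,0,0,0,0],[0.052,0,0,-0.01,0,0,0],[0.052,0,0,-0.02,0,0,0],[0.052,0,0,-0.03,0,0,0],[0.06,0,0,-0.04,0,0,0],[0.07,0,0,-0.04,0,0,0],[0.075,0,0,0,0,0,0],[0.075,0,0,0,0,0,0]]'
python3 jar.py 0.5184 -0.3834 w6.png;python3 go.py 0.432 0.061 0.18 -20
```

```text
t: 15.65
position: [0.5182, -0.3838, 0.1788]
ee_rot: [3.135, -0.17, 0.004]
ft_force: [-1.1, 0.2, -0.7]
width: 0.0747
grasp_force: 0.0
7165 rect [ 519.9 -359. ] [ 90.9 100.3] yaw -74.8 top 0.0486
pos [ 0.5175 -0.3832  0.1772] psi -6.2 j6 1.04 t 15.7
turn units [ 0.   -0.    1.73] then shift tool mm [-232.3 -388.2   -2.8]
```

View pics/w6.png

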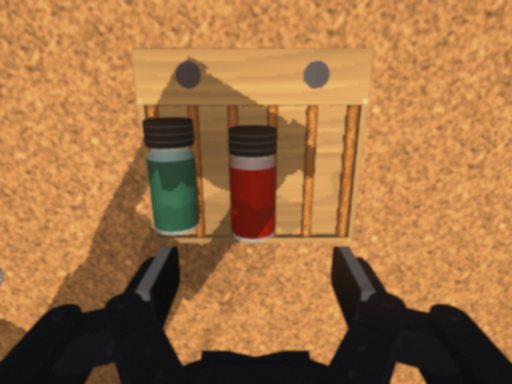

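Red lies between ribs (253,183) with the lid up the picture, about 6 mm nearer the robot than green. I'll check its numbers.

```bash
cat > chk.py <<'E'
import sys; from h import *
ctr=np.array([.5383,-.3856]);a=np.radians(-6.15);M=np.array([[np.cos(a),np.sin(a)],[-np.sin(a),np.cos(a)]])
c=cal("wrist");p,d=save("wrist",sys.argv[1]);X=cloud(c,d);X[d==0]=np.nan
Q=(X[...,:2]-ctr)@M.T
ok=np.nanmedian(X[...,2][(abs(Q[...,0]-.075)<.01)&(abs(Q[...,1])<.09)]);print("ledge z",ok)
for n,y in dict(green=.072,red=0,orange=-.072).items():
    m=(abs(Q[...,1]-y)<.033)&(X[...,2]>.03)&(abs(Q[...,0]+.02)<.08); q=Q[m]
    if len(q)<100: continue
    r=cv2.minAreaRect(q.astype(np.float32)*1000);e,V=np.linalg.eigh(np.cov(q.T));v=V[:,1]*np.sign(V[0,1])
    print(n,"ctr tray mm",np.round(r[0],1),np.round(r[1],1),"x range",np.round(1000*np.percentile(q[:,0],[.5,99.5]),1),"yaw",np.degrees(np.arctan2(v[1],v[0])).round(1),"top",np.nanpercentile(X[...,2][m],95).round(4))
E
python3 chk.py w7.png
```

```text
ledge z 0.01370071755344722
green ctr tray mm [-13.9  65.6] [100.3  53.2] x range [-61.7  35.7] yaw 3.7 top 0.232
red ctr tray mm [-21.1   0. ] [ 66.  100.1] x range [-68.5  28.7] yaw 74.6 top 0.2392
orange ctr tray mm [-19.4 -54.5] [32.2 29.1] x range [-31.9  -7.3] yaw 89.4 top 0.2331
```

Red is at x = -20 mm, y = 0, with its top at 48.6 mm: settled. Next is orange.

```bash
python3 -m handwheel '[[0.075,0,0,0,0,0,0.87],[0.075,0,0,0,0,0,0.86],[0.075,-0.023,-0.039,0,0,0,0],[0.075,-0.023,-0.039,0,0,0,0],[0.075,-0.023,-0.039,0,0,0,0],[0.075,-0.023,-0.039,0,0,0,0],[0.075,-0.023,-0.039,0,0,0,0],[0.075,-0.023,-0.039,0,0,0,0],[0.075,-0.023,-0.039,0,0,0,0],[0.075,-0.023,-0.039,0,0,0,0],[0.075,-0.023,-0.039,0,0,0,0],[0.075,-0.025,-0.037,0.02,0,0,0]]' | head -2
python3 -m handwheel '[[0.07,0,0,0.02,0,0,0],[0.07,0,0,0,0,0,0],[0.07,0,0,0,0,0,0],[0.07,0,0,0,0,0,0],[0.07,0,0,0,0,0,0]]'|head -2
python3 jar.py 0.432 0.061 w8.png; python3 go.py 0.432 0.061 0.030 -20
python3 - <<'E'
import cv2,numpy as np
h=cv2.cvtColor(cv2.imread('pics/w8.png'),cv2.COLOR_BGR2HSV);m=cv2.inRange(h,(5,190,60),(16,255,255)); m[300:]=0;m[:,:180]=0;m[:,330:]=0
y,x=np.nonzero(m);print(cv2.minAreaRect(np.c_[x,y].astype(np.int32)),np.median(x))
E
```

```text
t: 16.95
position: [0.4331, 0.0625, 0.1575]
t: 17.45
position: [0.4333, 0.0599, 0.1376]
6358 rect [431.5  58.4] [ 41.2 100.4] yaw -20.0 top 0.0419
pos [0.4332 0.06   0.1376] psi -20.1 j6 2.06 t 17.5
turn units [-0.   -0.01 -0.02] then shift tool mm [ -1.5  -0.6 107.6]
((255.72195434570312, 217.81918334960938), (78.67115020751953, 52.10763168334961), 88.87670135498047) 255.0
```

```bash
python3 -m handwheel '[[0.065,-0.001,0.001,0.03,0,0,0],[0.065,0,0,0.03,0,0,0],[0.065,0,0,0.03,0,0,0],[0.065,0,0,0.017,0,0,0],[0.065,0,0,0,0,0,0],[0.065,0,0,0,0,0,0],[0.045,0,0,0,0,0,0],[0.035,0,0,0,0,0,0],[0.035,0,0,0,0,0,0],[0.035,0,0,0,0,0,0],[0.035,0,0,0,0,0,0]]' 30
python3 go.py 0.5107 -0.4550 0.18 -6.2
```

```text
t: 18.6
position: [0.4323, 0.0601, 0.0313]
ee_rot: [-3.093, 0.546, -0.004]
ft_force: [-0.5, -1.7, 6.2]
width: 0.0409
grasp_force: 29.4
pos [0.4323 0.0601 0.0313] psi -20.0 j6 2.06 t 18.6
turn units [-0.01 -0.02 -1.73] then shift tool mm [ 133.6  503.6 -148.7]
```

```bash
python3 -m handwheel '[[0.035,0,0,-0.015,0,0,0],[0.035,0,0,-0.035,0,0,0],[0.035,0,0,-0.04,0,0,0],[0.035,0,0,-0.04,0,0,-0.87],[0.035,0,0,-0.019,0,0,-0.86],[0.035,0.01,0.038,0,0,0,0],[0.035,0.01,0.038,0,0,0,0],[0.035,0.01,0.038,0,0,0,0],[0.035,0.01,0.038,0,0,0,0],[0.035,0.01,0.038,0,0,0,0],[0.035,0.01,0.038,0,0,0,0],[0.035,0.01,0.038,0,0,0,0]]' | tail -2
python3 -m handwheel '[[0.035,0.01,0.038,0,0,0,0],[0.035,0.01,0.038,0,0,0,0],[0.035,0.01,0.038,0,0,0,0],[0.035,0.01,0.038,0,0,0,0],[0.035,0.01,0.038,0,0,0,0],[0.035,0.014,0.038,0,0,0,0],[0.035,0.01,0.01,0,0,0,0],[0.035,0,0,0,0,0,0],[0.035,0,0,0,0,0,0],[0.035,0,0,0,0,0,0],[0.035,0,0,0,0,0,0]]'
python3 go.py 0.5107 -0.4550 0.038 -6.2
```

```text
width: 0.0412
grasp_force: 31.4
t: 20.9
position: [0.5199, -0.4554, 0.1793]
ee_rot: [-3.137, 0.168, 0.0]
ft_force: [0.1, -0.7, -1.6]
width: 0.0411
grasp_force: 31.4
pos [ 0.5199 -0.4554  0.1793] psi -6.1 j6 0.96 t 20.9
turn units [-0.    0.    0.01] then shift tool mm [ -9.2   0.5 141.3]
```

```bash
python3 -m handwheel '[[0.035,-0.009,0,0.03,0,0,0],[0.035,0,0,0.03,0,0,0],[0.035,0,0,0.03,0,0,0],[0.035,0,0,0.02,0,0,0],[0.035,0,0,0,0,0,0],[0.035,0,0,0,0,0,0],[0.035,0,0,0,0,0,0]]'
python3 go.py 0.5107 -0.4550 0.038 -6.2
```

```text
t: 21.6
position: [0.512, -0.4561, 0.0707]
ee_rot: [3.136, -0.169, 0.003]
ft_force: [0.6, -0.3, -1.5]
width: 0.041
grasp_force: 31.4
pos [ 0.512  -0.4561  0.0707] psi -6.2 j6 0.95 t 21.6
turn units [ 0.01 -0.01  0.  ] then shift tool mm [-1.4 -0.9 32.7]
```

```bash
python3 -m handwheel '[[0.035,-0.001,-0.001,0.012,0,0,0],[0.035,0,0,0.012,0,0,0],[0.035,0,0,0.004,0,0,0],[0.035,0,0,0.003,0,0,0],[0.035,0,0,0.001,0,0,0],[0.035,0,0,0,0,0,0],[0.035,0,0,0,0,0,0]]'
```

```text
t: 22.3
position: [0.5096, -0.4538, 0.0385]
ee_rot: [-3.136, 0.17, 0.003]
ft_force: [-7.5, 6.8, 18.1]
width: 0.0407
grasp_force: 33.2
```

```bash
python3 -m handwheel '[[0.044,0,0,0,0,0,0],[0.048,0,0,0,0,0,0],[0.052,0,0,0,0,0,0],[0.052,0,0,0,0,0,0],[0.052,0,0,-0.01,0,0,0],[0.052,0,0,-0.02,0,0,0],[0.052,0,0,-0.03,0,0,0],[0.06,0,0,-0.04,0,0,0],[0.07,0,0,-0.04,0,0,0],[0.08,0,0,0,0,0,0],[0.08,0,0,0,0,0,0],[0.08,0,0,0,0,0,0]]'
sed -i 's/(X\[...,2\]>.03)/(X[...,2]>.03)\&(X[...,2]<.07)/' chk.py
python3 chk.py w9.png;python3 go.py 0.4405 -0.0665 0.20 0
```

```text
t: 23.5
position: [0.5097, -0.454, 0.1762]
ee_rot: [-3.136, 0.17, 0.002]
ft_force: [-0.2, 0.1, -0.9]
width: 0.0799
grasp_force: 0.0
ledge z 0.013708702402623885
green ctr tray mm [-14.1  71.2] [ 41.  100.1] x range [-62.9  35.8] yaw 0.8 top 0.0485
red ctr tray mm [-21.1  -0.2] [ 41.5 100. ] x range [-69.8  28.8] yaw 0.5 top 0.0485
orange ctr tray mm [-21.7 -71.8] [100.   41.3] x range [-70.4  28.2] yaw 0.1 top 0.0484
pos [ 0.5096 -0.4538  0.1757] psi -6.2 j6 0.95 t 23.55
turn units [-0.01  0.01 -0.77] then shift tool mm [ -69.1 -387.3  -24.3]
```

View pics/w9.png

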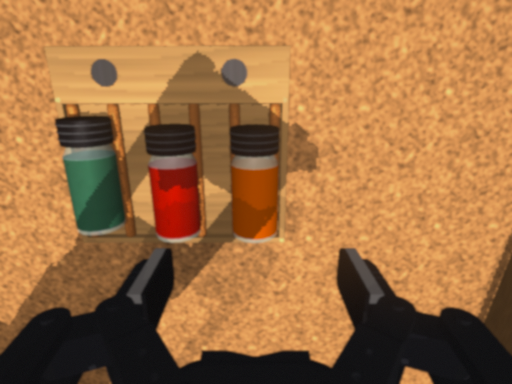

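All three jars lie in their channels, lids up the picture (green 92,175; red 174,183; orange 254,183), within 2 mm of plan, and green is untouched. Now the tin, turning to the bin's direction first.

```bash
python3 -m handwheel '[[0.08,0,0,-0.005,0,0,-0.97],[0.08,0,0,-0.005,0,0,-0.97],[0.08,0,0,-0.005,0,0,-0.97],[0.08,0,0,-0.005,0,0,-0.97],[0.08,0,0,-0.005,0,0,-0.97],[0.08,0,0,-0.005,0,0,-0.97],[0.08,0,0,0,0,0,-0.97],[0.08,0,0,0,0,0,-0.97],[0.08,0,0,0,0,0,-0.97],[0.08,0,0,0,0,0,-0.97],[0.08,0,0,0,0,0,-0.97],[0.08,0,0,0,0,0,0]]' | head -2
python3 go.py 0.4405 -0.0665 0.20 79.4
```

```text
t: 24.75
position: [0.5098, -0.454, 0.2054]
pos [ 0.5098 -0.454   0.2054] psi 79.3 j6 -0.54 t 24.75
turn units [-0.02 -0.01 -0.01] then shift tool mm [ 368.1 -139.4    5.4]
```

```bash
python3 -m handwheel '[[0.08,0.037,-0.014,0,0,0,0],[0.08,0.037,-0.014,0,0,0,0],[0.08,0.037,-0.014,0,0,0,0],[0.08,0.037,-0.014,0,0,0,0],[0.08,0.037,-0.014,0,0,0,0],[0.08,0.037,-0.014,0,0,0,0],[0.08,0.037,-0.014,0,0,0,0],[0.08,0.037,-0.014,0,0,0,0],[0.08,0.037,-0.014,0,0,0,0],[0.08,0.035,-0.013,0.005,0,0,0],[0.08,0,0,0,0,0,0],[0.08,0,0,0,0,0,0]]' | head -2
python3 -m handwheel '[[0.08,0,0,0,0,0,0],[0.08,0,0,0,0,0,0]]' | head -2
python3 - <<'E'
from h import *
c=cal("wrist");p,d=save("wrist","w10.png");X=cloud(c,d);X[d==0]=np.nan
m=(X[...,2]>.068)&(X[...,2]<.085)
m&=np.hypot(X[...,0]-.4405,X[...,1]+.0665)<.04
q=X[m];print(len(q),cv2.minEnclosingCircle(q[:,:2].astype(np.float32)*1000),q.mean(0),np.median(q[:,2]))
print(look_for("tin","wrist")[:2])
E
python3 go.py 0.4405 -0.0665 0.056 79.4
```

```text
t: 25.95
position: [0.4427, -0.0663, 0.2016]
t: 26.15
position: [0.4432, -0.0678, 0.2019]
2939 ((440.29486083984375, -69.40019989013672), 26.55259132385254) [ 0.44055703 -0.06836932  0.0745889 ] 0.07462189623350042
[{'at': [251.5, 184.7], 'p': 0.87}]
pos [ 0.4431 -0.0677  0.202 ] psi 79.1 j6 0.04 t 26.25
turn units [-0.    0.   -0.04] then shift tool mm [  0.7  -2.8 146. ]
```

```bash
python3 -m handwheel '[[0.08,-0.001,-0.003,0.03,0,0,0],[0.08,0,0,0.03,0,0,0],[0.08,0,0,0.03,0,0,0],[0.08,0,0,0.03,0,0,0],[0.08,0,0,0.02,0,0,0],[0.08,0,0,0.006,0,0,0],[0.07,0,0,0,0,0,0],[0.055,0,0,0,0,0,0],[0.045,0,0,0,0,0,0],[0.045,0,0,0,0,0,0],[0.045,0,0,0,0,0,0],[0.045,0,0,0,0,0,0]]' 35
python3 go.py 0.661 -0.065 0.20 79.4
```

```text
t: 27.45
position: [0.4405, -0.0675, 0.057]
ee_rot: [2.42, 2.001, 0.002]
ft_force: [-0.4, -1.1, 8.2]
width: 0.0512
grasp_force: 36.9
pos [ 0.4405 -0.0675  0.057 ] psi 79.2 j6 0.03 t 27.45
turn units [ 0.01  0.   -0.03] then shift tool mm [  43.   216.3 -143. ]
```

```bash
python3 -m handwheel '[[0.045,0,0,-0.015,0,0,0],[0.045,0,0,-0.035,0,0,0],[0.045,0,0,-0.04,0,0,0],[0.045,0,0,-0.03,0,0,0],[0.045,0.007,0.036,-0.02,0,0,0],[0.045,0.007,0.036,0,0,0,0],[0.045,0.007,0.036,0,0,0,0],[0.045,0.007,0.036,0,0,0,0],[0.045,0.007,0.036,0,0,0,0],[0.045,0.007,0.036,0,0,0,0],[0.045,0,0,0,0,0,0],[0.045,0,0,0,0,0,0]]'
python3 -m handwheel '[[0.045,0,0,0,0,0,0],[0.045,0,0,0,0,0,0]]' | head -2
python3 - <<'E'
from h import *
for n in("wrist",):
    c=cal(n);p,d=save(n,"w11.png");X=cloud(c,d);X[d==0]=np.nan
    m=(X[...,2]>.07)&(X[...,2]<.09)&(np.hypot(X[...,0]-.68,X[...,1]-.04)<.045);q=X[m];print("stored",len(q),q.mean(0),cv2.minEnclosingCircle(q[:,:2].astype(np.float32)*1000) if len(q) else 0)
    m=(X[...,2]>.044)&(X[...,2]<.056)&(np.hypot(X[...,0]-.668,X[...,1]+.023)<.15);q=X[m]
    r=cv2.minAreaRect(q[:,:2].astype(np.float32)*1000);print(len(q),r,cv2.boxPoints(r).tolist())
    m=(abs(X[...,2])<.02)&(np.hypot(X[...,0]-.668,X[...,1]+.01)<.04);print("floor",np.nanmedian(X[...,2][m]))
E
python3 go.py 0.661 -0.065 0.061 79.4
```

```text
t: 28.65
position: [0.6597, -0.0665, 0.1957]
ee_rot: [-2.42, -2.002, 0.001]
ft_force: [1.1, -0.1, -1.5]
width: 0.0512
grasp_force: 37.7
t: 28.85
position: [0.6588, -0.0666, 0.1962]
stored 4792 [0.67951478 0.03439026 0.07862546] ((679.3677368164062, 33.81446838378906), 26.41680335998535)
4560 ((663.1557006835938, -27.632049560546875), (206.4458770751953, 157.359619140625), 79.43558502197266) [[566.8845825195312, -114.68006896972656], [721.5768432617188, -143.530517578125], [759.4268188476562, 59.41596984863281], [604.7345581054688, 88.26641845703125]]
floor 0.0036345729522026106
pos [ 0.6589 -0.0667  0.1963] psi 79.2 j6 0.09 t 28.9
turn units [-0.    0.   -0.03] then shift tool mm [  2.    1.7 135.3]
```

View pics/w11.png

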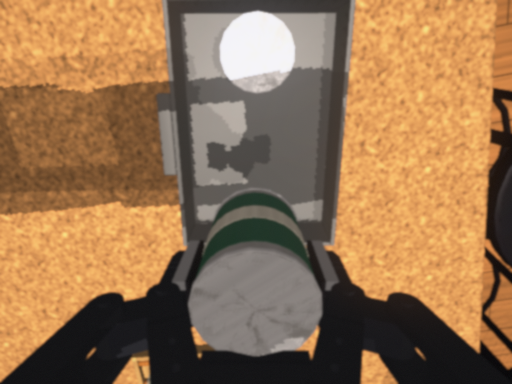

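The tin hangs over the bin's near end, and the stored tin is at (257,52), well clear. The bin's free half is centred near (0.6615, -0.068).

```bash
python3 -m handwheel '[[0.045,-0.001,0.003,0.03,0,0,0],[0.045,0,0,0.03,0,0,0],[0.045,0,0,0.03,0,0,0],[0.045,0,0,0.025,0,0,0],[0.045,0,0,0.013,0,0,0],[0.045,0,0,0,0,0,0],[0.045,0,0,0,0,0,0],[0.045,0,0,0.002,0,0,0],[0.045,0,0,0.002,0,0,0],[0.045,0,0,0.002,0,0,0],[0.045,0,0,0,0,0,0],[0.045,0,0,0,0,0,0]]'
```

```text
t: 30.1
position: [0.6626, -0.0682, 0.0621]
ee_rot: [2.421, 2.002, 0.0]
ft_force: [0.6, 0.1, -1.1]
width: 0.0511
grasp_force: 37.7
```

```bash
python3 -m handwheel '[[0.045,0,0,0.001,0,0,0],[0.045,0,0,0.001,0,0,0],[0.045,0,0,0,0,0,0],[0.045,0,0,0,0,0,0]]'
```

```text
t: 30.5
position: [0.6628, -0.0682, 0.0612]
ee_rot: [2.421, 2.002, 0.001]
ft_force: [-4.4, 1.0, 8.9]
width: 0.0512
grasp_force: 38.4
```

Contact with the floor. Release, rise and check from above.

```bash
python3 -m handwheel '[[0.054,0,0,0,0,0,0],[0.058,0,0,0,0,0,0],[0.064,0,0,0,0,0,0],[0.068,0,0,0,0,0,0],[0.068,0,0,0,0,0,0],[0.068,0,0,-0.01,0,0,0],[0.068,0,0,-0.02,0,0,0],[0.068,0,0,-0.03,0,0,0],[0.07,0,0,-0.04,0,0,0],[0.075,0,0,-0.04,0,0,0],[0.08,0,0,-0.03,0,0,0],[0.08,0,0,0,0,0,0]]'
python3 -m handwheel '[[0.08,-0.04,-0.03,0,0,0,0],[0.08,-0.04,-0.03,0,0,0,0],[0.08,-0.04,-0.03,0,0,0,0],[0.08,0,0,0,0,0,0],[0.08,0,0,0,0,0,0]]' | head -2
python3 - <<'E'
from h import *
p,d=save("top","end.png");cv2.imwrite('pics/endb.png',cv2.resize(p[110:290,110:430,::-1],None,fx=2.5,fy=2.5,interpolation=cv2.INTER_CUBIC))
p,d=save("scene","ends.png");c=cal("scene");X=cloud(c,d)
for n,x,y in(("tin",.6615,-.068),("stored",.679,.034)):
    m=(X[...,2]>.07)&(X[...,2]<.1)&(np.hypot(X[...,0]-x,X[...,1]-y)<.04);q=X[m];print(n,len(q),q.mean(0) if len(q) else 0,np.percentile(q[:,2],[5,50,95]) if len(q) else 0)
E
```

```text
t: 31.7
position: [0.6652, -0.0685, 0.2362]
ee_rot: [2.416, 1.998, 0.01]
ft_force: [-0.2, 0.2, 0.1]
width: 0.0802
grasp_force: 0.0
t: 32.2
position: [0.5509, -0.1698, 0.2301]
tin 277 [ 0.66459151 -0.06824813  0.07956812] [0.0741889  0.07995578 0.08242974]
stored 281 [0.68155459 0.03501919 0.0794939 ] [0.07327363 0.07990194 0.0825314 ]
```

View pics/endb.png

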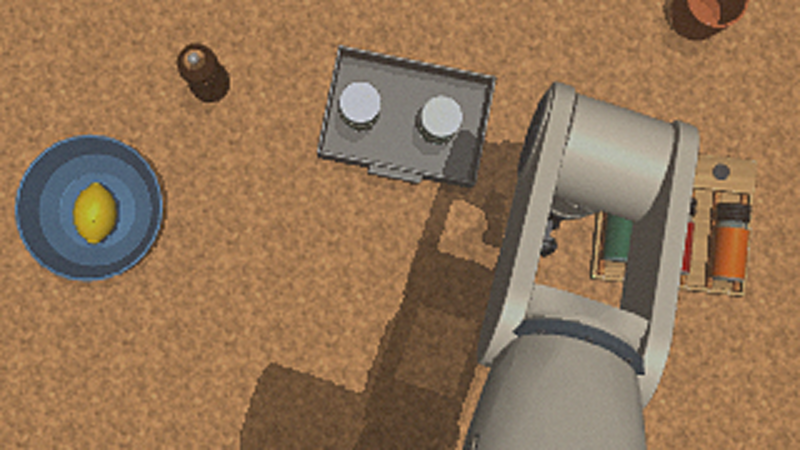

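View pics/ends.png

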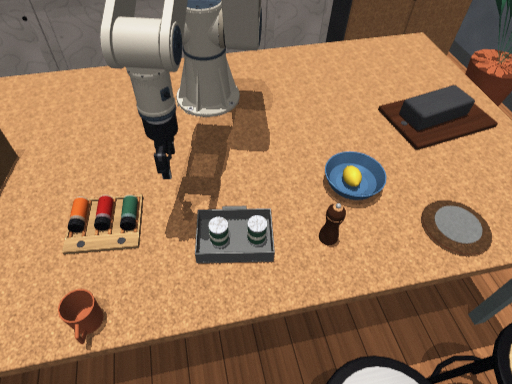

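Both views show everything in place: the two tins upright in the bin, the lemon mid-bowl (crop 95,213), three jars in the tray with lids to the ledge, and the mill unmoved. The arm is clear.

```bash
python3 -c "
from station import *
print(close_job())"
```

```text
the job is handed in; nothing more can be done
None
```

The job is handed in: the tin stands in the bin, the lemon is in the bowl, and the red and orange jars lie in their own channels with lids to +x. The last pictures show the green jar, stored tin and pepper mill where they started; the hand-in returned no verdict.

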